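# Close the shutter over the violet filter

### The arm

A 6-joint arm with a two-finger parallel gripper is mounted at the origin on the work surface. World frame = base frame: x ahead of the robot, y to its left, z up, the work surface at z = 0. Lengths are in mm, angles in degrees, forces in N, time in s.
With the tool pointing down it reaches from about 300 to 750 mm from the base axis. Payload 8.5 kg.
Tool frame: the origin (TCP) lies on the centre line of the jaws, within the pads' length; the fingertips stand 11 mm ahead of it and the grasp point (between the pads) lies 8 mm behind it (manip.tip_extent is the distance from the TCP to the fingertips, in mm); z points along the fingers, y is the direction in which the jaws open and shut (so a half turn about z gives the same grasp; the last joint's range is limited). The gripper opens to 85 mm and grips with 20 to 120 N. Pads are 22 mm wide; open, the fingers measure 114 mm over their backs; the gripper's body (76 mm by 85 mm) begins 54 mm behind the grasp point. The pads swing forward as they close: fully open they stand 13 mm farther back than shut.
Start: joints at [57.508, 21.807, 74.336, -0, 83.858, -12.336], TCP at [189.514, 516.299, 242.322] pointing down, gripper open.
Joint ranges: [-178.18, 178.18], [-50.72, 133.34], [12.68, 142.11], [-81.47, 261.47], [9.98, 163.14], [-165.26, 165.26]. Speed limits (degrees/s): [136.94, 136.94, 180, 180, 180, 180].

### API

Orientations are given as [roll, pitch, yaw] about the fixed x, y, z axes, in that order (R = Rz(yaw) Ry(pitch) Rx(roll)).
In Python, from plant import manip gives the robot as it stands.
- The arm moves only by the tool send_rows, never from a script. Its argument "motion" is a list of rows, each a list of 5 numbers: the opening, from 0 (shut) to 1 (fully open), then the shift along the tool's x, y, z in cm, then the turn about the tool's z in degrees. In form: [[jaw, x, y, z, roll], ...]. A call has exactly 5 rows; each row is the pose to reach, as a shift and turn from the pose measured when the call began, along the tool's axes at that moment; what a row does not reach only later rows make up. A row lasts 1/8 s, in which the tool goes at most 62.5 mm and 10.7 degrees, less where a joint would pass 70% of its speed; a pose out of reach is approached as far as the arm can. A call with a gripper value outside its range is refused whole. The fingers move at their own pace and stop on an object; "grip_force" is the grip in N (left out, the last holds). Time passes only in rows, so rows that repeat a pose let the fingers close, or fill a call up. It gives the time, the measured TCP pose, the force and the opening at its end, in the units of the state.
- manip.get_obs(): the state, without advancing time (a new reading comes with each control period).
- manip.grab_frame(name): name is "scene" or "top" or "wrist"; returns the picture (480x640x3 uint8, red, green, blue); there is no depth.
- manip.calibration(name): a dict with "intrinsics" (3x3 intrinsics, pixels), "extrinsics" (4x4, takes a point from world to camera coordinates). Camera axes: x right, y down, z forward; pixel columns grow to the right and rows downward; lengths in mm; the calibration is good to about 2 mm. A picture is of the moment at which its call begins: read the wrist's pose just before it. calibration takes no time and is no camera call; for the wrist camera it gives the pose at the moment of the call.
- manip.hand_in(): hands the job in, once; it reports no verdict.
The state is a dict: "clock": time; "joints": joint angles; "qd": joint speeds; "joint_torque": joint torques, N m; "ee_pos": TCP position; "tool_rot": TCP orientation; "ft_force": force on the tool from outside, world axes, zero at the start; "wrist_torque": the same for the moment, N m; "width": finger opening in mm.
Only numpy, scipy, OpenCV 4.12 (cv2) and the standard library are available. Lean on these libraries where they do the work, as an engineer would, in place of code of your own. Each camera call takes 0.05 s, during which the arm holds its last target. There are 200 camera calls.

### The job

A steel filter case on the shelf has two bays, both standing open. Push the sliding shutter of the bay that holds the violet glass filter along its track until it is fully closed against the case's end frame, then let go. Leave the other shutter where it stands.

Things in the scene. Friction and masses are not known exactly. Their poses are not given: they have to be found in the camera images.
- case: fixed low grey steel case, 310 (x) x 344 (y) x 60 mm, origin at the centre of its underside, z up, turned up to 20 degrees. Front bay centred at x = -77.5 mm (nearer the robot), back bay at +77.5. Filter wells at y -160 to 0 mm, decks beyond. Shutters slide along y, 2 N friction: towards -y they close to a hard stop, towards +y they open (max 155 mm); they stay where left and start 95-150 mm open
- front_knob (a point): centre of the top of the chrome knob, 32 mm wide and 32 high (neck 24 wide, 8 high), in the middle of the front bay's aluminium shutter (133 x 160 mm; its top 56 mm above the shelf, rails beside it at 60, knob's top at 88). In the case's frame x = -77.5 mm; y = -80 mm when fully closed, more by as much as it is open. Axes as the case's
- back_knob (a point): the same point on the identical knob and shutter of the back bay: in the case's frame x = +77.5 mm; y = -80 mm when fully closed, more by as much as it is open. Axes as the case's
- violet_filter: square violet glass filter in an aluminium frame, 120 x 120 x 10 mm, lying flat in the well of either bay, its centre near y = -85 mm of the case. Origin at the centre of its underside, z up. The other bay holds an amber filter of the same size
Not all that is in view belongs to the job. What is meant by the violet_filter is not brown or green, and is the larger of those in its own colour.

How it is judged:
By the outcome, as a careful person would: the job done as asked, in the order asked, and still so for the second after the job is handed in, with the robot touching nothing.
It also fails if it takes over 29 s, if anything falls off the work surface, if the arm or the gripper's body presses on something with over 40 N, if the wrist force passes 120 N, or if a joint passes its speed limit or range.

## Working session

There is one attempt and no reset: what is moved stays moved. The work goes in short steps, Python scripts to look and compute and a tool call to move; the robot and the scene stay as the last step left them, time stands still between calls to the robot, and variables do not carry over. Pictures are saved under pics/ and viewed, on a budget of 10 in all, crops included, one or two more only if the job needs it, and the job is handed in when it is done.

Besides the shell and the picture viewer there is one more tool, called after "Emit:" as name(argument=value, ...), one argument or row to a line, values as JSON. send_rows: Moves the arm, as the interface text tells. Its arguments: {"type":"object","properties":{"motion":{"type":"array","items":{"type":"array","items":{"type":"number"}}},"grip_force":{"type":"number"}},"required":["motion"]}

```bash
mkdir -p pics
python3 - <<'E'
from plant import manip
import cv2, numpy as np
a=manip.grab_frame("scene");b=manip.grab_frame("top")
np.save("s.npy",a);np.save("t.npy",b)
cv2.imwrite("pics/top.png",b[:,:,::-1]);cv2.imwrite("pics/scene.png",a[:,:,::-1])
for n in("scene","top"):
  print(manip.calibration(n))
o=manip.get_obs();print(o)
E
```

```text
{'intrinsics': array([[436.35730972,   0.        , 318.80861629],
       [  0.        , 436.35730972, 243.91503781],
       [  0.        ,   0.        ,   1.        ]]), 'extrinsics': array([[-4.76401589e-01,  8.79219040e-01, -3.92504605e-03,
         4.04124983e+02],
       [ 6.94071471e-01,  3.73332149e-01, -6.15538707e-01,
        -3.47858407e+02],
       [-5.39728005e-01, -2.95967880e-01, -7.88096881e-01,
         1.06140107e+03],
       [ 0.00000000e+00,  0.00000000e+00,  0.00000000e+00,
         1.00000000e+00]])}
{'intrinsics': array([[606.04759551,   0.        , 309.09440209],
       [  0.        , 606.04759551, 244.7466676 ],
       [  0.        ,   0.        ,   1.        ]]), 'extrinsics': array([[-1.54180372e-02, -9.99520474e-01, -2.68534285e-02,
        -7.80235508e+01],
       [-9.87436770e-01,  1.94446462e-02, -1.56813684e-01,
         6.59895350e+02],
       [ 1.57260643e-01,  2.40983034e-02, -9.87263066e-01,
         9.29274440e+02],
       [ 0.00000000e+00,  0.00000000e+00,  0.00000000e+00,
         1.00000000e+00]])}
{'clock': 0.1, 'joints': array([ 5.75097929e+01,  2.18389592e+01,  7.43771678e+01,  1.24947724e-03,
        8.38561818e+01, -1.23348131e+01]), 'qd': array([-0.02751532, -0.13440065, -0.2710569 ,  0.07733815,  0.01680227,
        0.05030582]), 'joint_torque': array([ 3.36579338e-03, -4.49221659e+01, -2.31651127e+01, -2.85464566e-04,
        3.75548945e-03, -1.29223199e-05]), 'ee_pos': array([189.37861956, 516.1318614 , 241.77544247]), 'tool_rot': array([-1.79929626e+02, -1.66603601e-02,  1.59844461e+02]), 'ft_force': array([-0.83436982, -0.02446345, -0.37553252]), 'wrist_torque': array([ 0.03080428,  0.03087614, -0.00489029]), 'width': 85.25344438537864}
```

View pics/top.png

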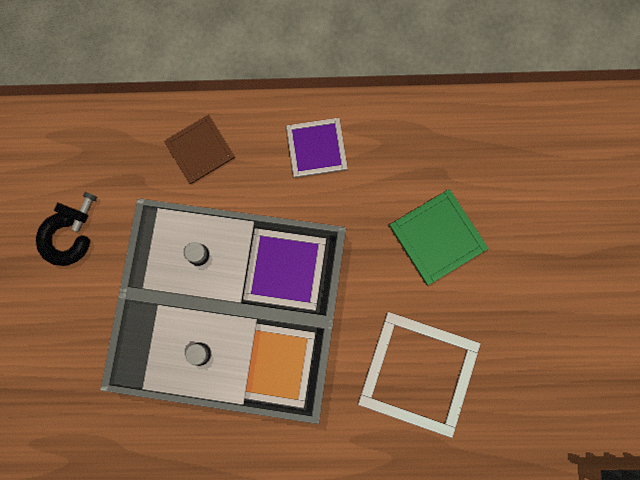

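View pics/scene.png

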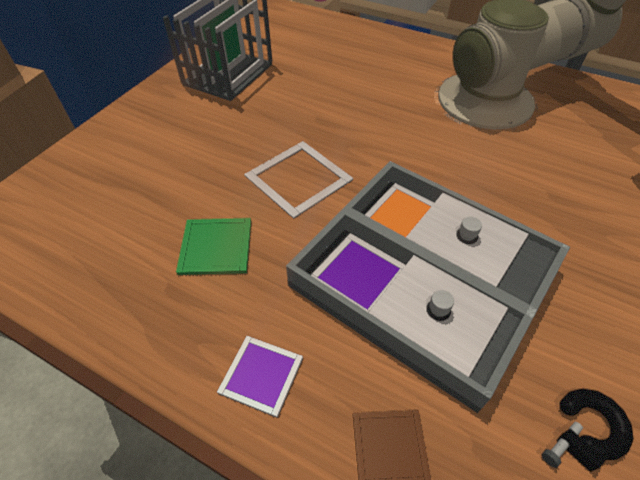

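The top view shows the violet filter, the larger one, in the back bay at about (287,268). That bay's knob is at (196,251) in the top view and (442,297) in the scene view. The small violet filter at (317,147) and the front bay are not part of the job.

```bash
cat > h.py <<'E'
import numpy as np
from plant import manip
def ray(n,p):
    c=manip.calibration(n);E=c["extrinsics"];R=E[:3,:3];t=E[:3,3]
    return -R.T@t, R.T@np.linalg.solve(c["intrinsics"],[p[0],p[1],1])
def onz(n,p,z):
    o,d=ray(n,p);return o+d*(z-o[2])/d[2]
def rigid(A,B):
    a,b=A.mean(0),B.mean(0);H=(A-a).T@(B-b)
    th=np.arctan2(H[0,1]-H[1,0],H[0,0]+H[1,1])
    R=np.array([[np.cos(th),-np.sin(th)],[np.sin(th),np.cos(th)]])
    return th,R,b-R@a
E
python3 - <<'E'
from h import *
import cv2
A=np.array([[155,172],[155,-172],[-155,-172],[-155,172]],float)
for n,c,ks in (("top",[(138,200),(345,228),(320,422),(102,390)],[(196,251),(198,351)]),
            ("scene",[(487,400),(289,268),(391,164),(567,247)],[(442,297),(470,225)])):
    B=np.array([onz(n,p,60)[:2] for p in c]);th,R,t=rigid(A,B)
    print(n,np.degrees(th),t,(B-(A@R.T+t)).round(1).tolist())
    for k in ks:
        w=onz(n,k,88);print(w,R.T@(w[:2]-t))
    print("closed",R@[77.5,-80]+t)
for f,k in(("t.npy",(196,251)),("s.npy",(442,297))):
    im=np.load(f);x,y=k;g=cv2.cvtColor(im,cv2.COLOR_RGB2GRAY)[y-20:y+20,x-20:x+20]
    cv2.imwrite("pics/k_%s.png"%f[0],cv2.resize(g,(400,400),interpolation=0))
k=[cv2.imread("pics/k_%s.png"%c) for c in "ts"];cv2.imwrite("pics/k.png",np.hstack(k))
E
```

```text
top -8.851595629129413 [558.97569241  43.71820919] [[-2.1, -1.1], [-2.6, 2.1], [2.6, 0.1], [2.0, -1.2]]
[646.12822976  86.24120875  88.        ] [79.57131359 55.42721635]
[492.25107738  81.03015103  88.        ] [-71.6713399   26.60026863]
closed [623.24262909 -47.25437377]
scene -9.097501862901302 [561.58896131  46.81776902] [[-0.3, -4.9], [-2.4, 6.0], [3.4, 4.6], [-0.7, -5.7]]
[641.01519048  87.24706846  88.        ] [72.03462364 52.47920665]
[490.47900219  83.4130314   88.        ] [-76.00170619  24.89136739]
closed [625.46486447 -44.42980078]
```

View pics/k.png

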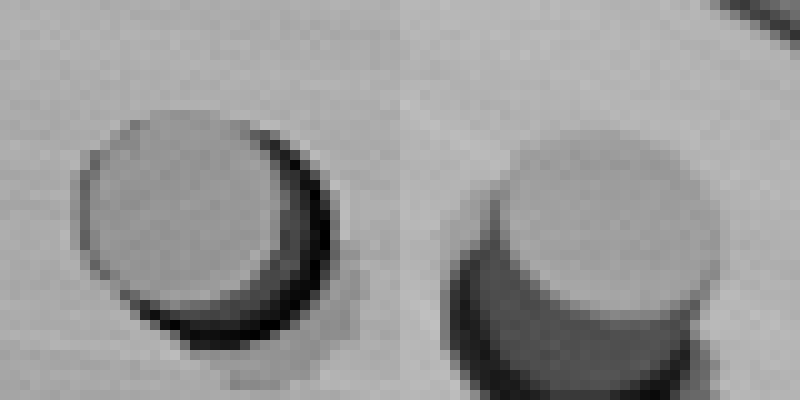

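Emit:
send_rows(
  motion=[
    [1,-11.5,-4.9,0,-2.2],
    [1,-23,-9.8,0,-4.5],
    [1,-34.5,-14.6,0,-6.7],
    [1,-46,-19.5,0,-9],
    [1,-57.5,-24.4,0,-11.2],
  ],
  grip_force=25,
)

```text
clock: 0.72
ee_pos: [418.5, 300.8, 241.8]
tool_rot: [-179.9, -0.0, 171.1]
ft_force: [0.2, 1.5, 0.0]
width: 85.6
```

Emit:
send_rows(
  motion=[
    [1,-5.1,-3.5,0,0],
    [1,-10.3,-7,0,0],
    [1,-15.4,-10.4,0,0],
    [1,-20.5,-13.9,0,0],
    [1,-25.7,-17.4,0,0],
  ],
)

```text
clock: 1.35
ee_pos: [646.6, 87.7, 241.4]
tool_rot: [-179.9, -0.1, 171.1]
ft_force: [0.9, 0.5, 0.7]
width: 85.2
```

Emit:
send_rows(
  motion=[
    [1,0,0,2,0],
    [1,0,0,4,0],
    [1,0,0,6,0],
    [1,0,0,8,0],
    [1,0,0,8,0],
  ],
)

```text
clock: 1.98
ee_pos: [645.7, 87.6, 159.7]
tool_rot: [-179.9, -0.3, 171.1]
ft_force: [0.2, 0.0, 1.6]
width: 85.4
```

Run:
```python
from h import *
import cv2
o=manip.get_obs();print(o["ee_pos"],o["tool_rot"],o["ft_force"])
C=manip.calibration("wrist");print(C)
b=manip.grab_frame("wrist");cv2.imwrite("pics/w1.png",b[:,:,::-1])
for p in [(645,89,88),(o["ee_pos"][0],o["ee_pos"][1],88)]:
    q=C["extrinsics"]@np.array([*p,1]);q=C["intrinsics"]@q[:3];print(q[:2]/q[2])
```

```text
[645.67759271  87.62022562 159.6864326 ] [-179.90301821   -0.31547753  171.10467724] [0.16468717 0.01990823 1.60174062]
{'intrinsics': array([[396.98651474,   0.        , 322.6282376 ],
       [  0.        , 396.98651474, 236.05014281],
       [  0.        ,   0.        ,   1.        ]]), 'extrinsics': array([[ 1.54036910e-01,  9.88063927e-01, -1.51895909e-03,
        -1.85381003e+02],
       [ 9.47802894e-01, -1.47325585e-01,  2.82780562e-01,
        -6.11297674e+02],
       [ 2.79181491e-01, -4.49983177e-02, -9.59183427e-01,
         1.24327114e+02],
       [ 0.00000000e+00,  0.00000000e+00,  0.00000000e+00,
         1.00000000e+00]])}
[325.89407291 257.75328648]
[323.57902888 259.28030764]
```

View pics/w1.png

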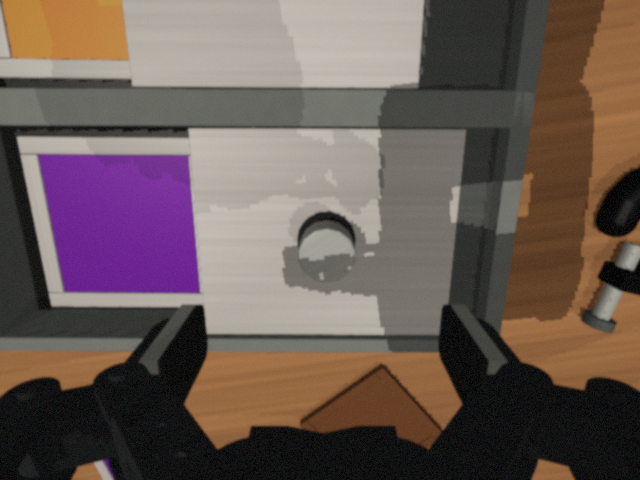

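The wrist view shows the knob top at (327,251), about 4 mm nearer the robot than the TCP. I'll correct for that and descend around the knob.

Emit:
send_rows(
  motion=[
    [1,0.4,0.2,2,0],
    [1,0.4,0.2,4,0],
    [1,0.4,0.2,6,0],
    [1,0.4,0.2,7.5,0],
    [1,0.4,0.2,8.4,0],
  ],
)

```text
clock: 2.65
ee_pos: [642.5, 90.1, 76.9]
tool_rot: [-179.9, -0.2, 171.1]
ft_force: [-0.1, 0.3, 0.6]
width: 85.4
```

Emit:
send_rows(
  motion=[
    [0.3,0,0,0,0],
    [0.3,0,0,0,0],
    [0.3,0,0,0,0],
    [0.3,0,0,0,0],
    [0.3,0,0,0,0],
  ],
)

```text
clock: 3.28
ee_pos: [642.8, 90.1, 77.7]
tool_rot: [-179.9, -0.1, 171.1]
ft_force: [-1.1, -0.2, 5.2]
width: 30.6
```

Emit:
send_rows(
  motion=[
    [0.3,0,-1,0,0],
    [0.3,0,-2.5,0,0],
    [0.3,0,-4,0,0],
    [0.3,0,-5.5,0,0],
    [0.3,0,-6.5,0,0],
  ],
)

```text
clock: 3.9
ee_pos: [632.3, 24.6, 77.8]
tool_rot: [-179.9, -0.1, 171.1]
ft_force: [-1.5, 2.7, 2.9]
width: 30.8
```

Emit:
send_rows(
  motion=[
    [0.3,0,-1.2,0,0],
    [0.3,0,-2.5,0,0],
    [0.3,0,-3.8,0,0],
    [0.3,0,-4.8,0,0],
    [0.3,0,-5.5,0,0],
  ],
)

```text
clock: 4.53
ee_pos: [623.4, -30.4, 77.7]
tool_rot: [-179.9, -0.2, 171.0]
ft_force: [-2.7, 2.8, 2.7]
width: 30.9
```

Dragging force is 2–3 N, as expected. About 15 mm is left, so I'll continue in slow steps.

Emit:
send_rows(
  motion=[
    [0.3,0,-0.2,0,0],
    [0.3,0,-0.4,0,0],
    [0.3,0,-0.6,0,0],
    [0.3,0,-0.8,0,0],
    [0.3,0,-1.0,0,0],
  ],
)

```text
clock: 5.15
ee_pos: [621.8, -40.3, 77.7]
tool_rot: [-179.9, -0.2, 171.1]
ft_force: [-3.9, 2.7, 2.3]
width: 31.2
```

Emit:
send_rows(
  motion=[
    [0.3,0,-0.1,0,0],
    [0.3,0,-0.2,0,0],
    [0.3,0,-0.3,0,0],
    [0.3,0,-0.4,0,0],
    [0.3,0,-0.4,0,0],
  ],
)

```text
clock: 5.78
ee_pos: [621.2, -44.4, 77.7]
tool_rot: [-179.9, -0.2, 171.1]
ft_force: [-3.6, 2.4, 3.9]
width: 30.8
```

Emit:
send_rows(
  motion=[
    [0.3,0,-0.1,0,0],
    [0.3,0,-0.1,0,0],
    [0.3,0,-0.2,0,0],
    [0.3,0,-0.3,0,0],
    [0.3,0,-0.3,0,0],
  ],
)

```text
clock: 6.4
ee_pos: [621.0, -45.5, 77.8]
tool_rot: [179.9, -0.2, 171.1]
ft_force: [-1.4, 11.8, 2.3]
width: 30.9
```

Emit:
send_rows(
  motion=[
    [0.3,0,-0.2,0,0],
    [0.3,0,-0.3,0,0],
    [0.3,0,-0.3,0,0],
    [0.3,0,-0.3,0,0],
    [0.3,0,-0.3,0,0],
  ],
)

```text
clock: 7.02
ee_pos: [620.9, -45.6, 77.7]
tool_rot: [179.7, -0.1, 171.1]
ft_force: [1.6, 16.9, 2.3]
width: 31.1
```

The force rose to 17 N with only 0.1 mm of movement, so the shutter is on its hard stop. Next I release and lift.

Emit:
send_rows(
  motion=[
    [0.8,0,0,0,0],
    [0.8,0,0,0,0],
    [0.8,0,0,0,0],
    [0.8,0,0,0,0],
    [0.8,0,0,0,0],
  ],
)

```text
clock: 7.65
ee_pos: [621.0, -45.8, 77.7]
tool_rot: [179.7, -0.1, 171.1]
ft_force: [0.1, -0.4, -0.1]
width: 68.2
```

Emit:
send_rows(
  motion=[
    [0.8,0,0,-2,0],
    [0.8,0,0,-4,0],
    [0.8,0,0,-7,0],
    [0.8,0,0,-11,0],
    [0.8,0,0,-15,0],
  ],
)

```text
clock: 8.28
ee_pos: [621.0, -46.8, 229.0]
tool_rot: [179.7, -0.1, 171.1]
ft_force: [-0.2, 0.7, 0.4]
width: 68.0
```

Run:
```python
from h import *
import cv2
o=manip.get_obs();print(o["clock"],o["ee_pos"],o["ft_force"],o["width"])
a=manip.grab_frame("scene");b=manip.grab_frame("wrist")
im=np.vstack([cv2.resize(a,(400,300)),cv2.resize(b,(400,300))])
cv2.imwrite("pics/end.png",im[:,:,::-1])
cv2.imwrite("pics/endw.png",b[:,:,::-1])
```

```text
8.275 [620.98026191 -46.78543277 228.96875159] [-0.22972571  0.70272611  0.44360006] 67.98455116810992
```

View pics/end.png

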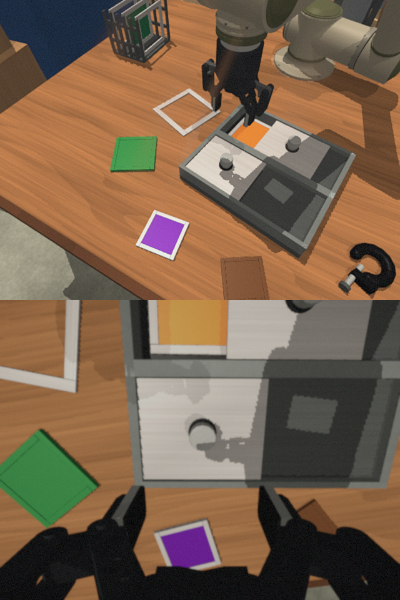

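The violet bay's shutter sits flush against the end frame: in the wrist view its left edge meets the frame at about x=137. The amber bay is still open and the gripper is clear.

```bash
python3 -c "
from plant import manip
print(manip.hand_in())"
```

```text
the job is handed in; nothing more can be done
None
```

The shutter of the back bay, which holds the large violet filter, is fully closed, and I handed the job in at about 8.4 s. I gripped its knob, slid it about 137 mm along its track to the hard stop, then let go and lifted clear.

- **At the stop:** the force rose from about 3 N to 17 N with only 0.1 mm more movement. The tool stopped at y = -45.6 mm; the camera estimates for the closed knob were -44 to -47 mm.
- **Final pictures:** they show the shutter flush with the end frame and the front (amber) bay still open. I judged by eye, without measuring, that the front shutter had not moved. The fingers were about 140 mm above the knob.
- **Disagreement:** the top and scene cameras differed by about 5 mm in x on the knob's position. The wrist camera sided with the scene camera, so I corrected for that before gripping.

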